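# Stow the wooden blocks in the covered pocket tray

## Robot

A 6-joint arm with a two-finger parallel gripper is mounted at the origin on a cart in front of the work surface, level with it; the furniture and walls round the work are solid. World frame = base frame: x ahead of the robot, y to its left, z up, the work surface at z = 0. Lengths are in m, angles in rad, forces in N, time in s.
With the tool pointing down it reaches from about 0.25 to 0.775 m from the base axis. Payload 4 kg.
Tool frame: the origin (TCP) lies at the centre of the arm's flange, where the gripper is bolted on; the fingertips stand 199 mm ahead of it and the grasp point (between the pads) lies 180 mm ahead of it (robot.tcp_to_tips is the z of the fingertips in the tool frame, in m); z points along the fingers, y is the line along which they close (so a half turn about z gives the same grasp; the last joint's range is limited). The gripper opens to 94 mm and grips with 3 to 60 N. Pads are 16 mm wide; open, the fingers measure 119 mm over their backs; the gripper's body (75 mm by 177 mm) begins 78 mm behind the grasp point.
Start: joints at [-1.373, 0.087, 1.371, -0, 1.684, -0.103], TCP at [0.163, -0.525, 0.405] pointing down, gripper open.
Joint ranges: [-3.1, 3.1], [-0.76, 2.03], [0.27, 2.55], [-1.08, 4.22], [0.17, 2.65], [-2.57, 2.57]. Speed limits (rad/s): [2.79, 2.79, 3.14, 3.14, 3.14, 3.14].

## Interface

Orientations are given as [roll, pitch, yaw] about the fixed x, y, z axes, in that order (R = Rz(yaw) Ry(pitch) Rx(roll)).
In Python, from bench import robot gives the robot as it stands.
- The arm moves only by the tool play_rows, never from a script. Its arguments are lists of equal length, an entry for each row: "translation": the shift along the tool's x, y, z scaled (see below), a list of three; "twist": the turn, a rotation vector about the tool's x, y, z scaled (see below), a list of three; "gripper": the opening, from -1 (shut) to 1 (fully open). A call has 1 to 8 rows; each row shifts and turns the commanded pose from where the row before left it, along the tool's axes as they then stand; what a row does not reach is not made up. The controller multiplies each number of a shift by 0.04 m and each number of a turn by 0.1 rad. A row lasts 1/10 s, in which the tool goes at most 50 mm and 8.59 degrees, less where a joint would pass 70% of its speed; a pose out of reach is approached as far as the arm can. A call with a number of a shift or a turn outside -1 to 1 is refused whole. A call with a gripper value outside its range is refused whole. The fingers move at their own pace and stop on an object; the grip force is fixed at half the most. Time passes only in rows, so rows that do not move let the fingers close. It gives the time, the measured TCP pose, the force, the opening and the grip force at its end, in the units of the state.
- robot.get_obs(): the state, without advancing time (a new reading comes with each control period).
- robot.snapshot(name): name is "side" or "top"; returns the picture (384x512x3 uint8, red, green, blue); there is no depth.
- robot.camera_model(name): a dict with "camera_matrix" (3x3 intrinsics, pixels), "rvec" (rotation vector, rad) and "tvec" (3), from world to camera coordinates, as OpenCV has them. Camera axes: x right, y down, z forward; pixel columns grow to the right and rows downward; lengths in m; the calibration is good to about 2 mm. A picture is of the moment at which its call begins. camera_model takes no time and is no camera call.
- robot.close_job(): hands the job in; it is judged then, once.
Trained networks look in the newest picture that a camera, given by its name, has taken for a name from the list of things; names that differ only in an ending like _2 or _b are one class to them, and where a whole thing is asked for, a point or a joint stands for the part that bears it (a point fixed in the world has none). Each returns a list of dicts, best first, with "score" (0 to 1); they miss things now and then, are a little off and sometimes report something else, mostly with a low value. They report only what shows in the picture. A call takes as long as a camera call. They do not tell look-alikes from the thing itself.
- robot.recognise(name, camera): "centre" ([x, y, z] in m, in world coordinates, good to about 4 mm: the middle of the surface that is visible of it).
- robot.spot_point(name, camera): "centre" ([x, y, z] in m, in world coordinates, good to about 4 mm: a listed point, or the origin of a listed thing).
The state is a dict: "time": time; "joint_positions": joint angles; "qvel": joint speeds; "joint_torque": joint torques, N m; "tool_pos": TCP position; "ee_rot": TCP orientation; "wrist_force": force on the tool from outside, world axes, zero at the start; "wrist_torque": the same for the moment, N m; "width": finger opening in m; "finger_force": force on a finger pad.
Only numpy, scipy, OpenCV 4.12 (cv2) and the standard library are available. Lean on these libraries where they do the work, as an engineer would, in place of code of your own. Each camera call takes 0.05 s, during which the arm holds its last target. There are 200 camera calls.

## Task

Slide the cover of the pocket tray all the way back, then, one after another, push the three wooden blocks along the loading shelf, without lifting them, so that each drops into a pocket of its own. Leave the roll of tape lying on the shelf where it is, and slide the cover fully shut again over the blocks.

Things in the scene. Friction and masses are not known exactly. Their poses are not given: they have to be found in the camera images.
- tray: fixed grey tray, 298 x 424 mm, flat top 60 mm above its underside. Origin on the table surface; x points from the loading shelf at the front to the rear (roughly away from the robot), y along the row of pockets, z up. The shelf is the flat top from x = -123 to 0 mm, no rails; then the pockets (x = 0 to 70 mm); then a solid deck to x = 175 mm.
- pocket_row (a point): middle of the row of four open pockets, at shelf-top height: tray x = 35, y = 0, z = 60 mm. Pockets are centred at tray y = -156, -52, 52 and 156 mm, each 70 mm (x) by 96 mm (y) inside, 52 mm deep, with 8 mm dividers flush with the shelf. A metal runner up to z = 76 mm closes each end of the row (beyond y = +-206 mm, x = -4 to 175 mm).
- shelf_mid (a point): middle of the row of four things on the loading shelf, on the shelf top: tray x = -62, y = 0, z = 60 mm. Three blocks and a tape roll lie here, one about in front of each pocket (within 10 mm either way), in any order, their y axes within about 0.15 rad of the tray's y.
- cover (a joint): wooden cover, 80 x 416 x 8 mm (tray z = 62 to 70 mm), sliding along the tray's x; in m: 0 = fully shut (from x = -4 to 76 mm, over all pockets), 0.078 = fully back at its stop (front edge at x = 74 mm, pockets open). Starts between 0 and 0.018, takes about 1.5 to 3 N to move, stays where left. Moved by its handle.
- cover_handle (a point): centre of the cover's handle, a solid dark wooden bar standing on the middle of the cover: 14 mm thick along the tray's x, 100 mm long along its y, 28 mm high (tray z = 70 to 98 mm, this point at 84 mm). It moves with the cover: at tray x = 36 mm when shut, 114 mm when fully back; y = 0.
- sanding_block_center (a point): centre (half-way up) of the reddish-brown wooden sanding block, 40 x 70 x 26 mm (its x, y, z), 50 g before a variation of up to 40 %; loose, lying on the loading shelf
- square_block_center (a point): centre (half-way up) of the light wooden offcut, 40 x 50 x 45 mm (its x, y, z), 43 g before a variation of up to 40 %; loose, lying on the loading shelf
- flat_block_center (a point): centre (half-way up) of the small flat wooden strip, 22 x 60 x 14 mm (its x, y, z), 30 g before a variation of up to 40 %; loose, lying on the loading shelf
- tape_roll_center (a point): centre of the roll of white paper tape, a ring 70 mm across and 18 mm high lying flat on the loading shelf; to be left there
Things that resemble listed ones, but are neither listed nor needed, are in the scene too. What is shaped like the part that bears sanding_block_center but black is not meant. There is more than one size of the part that bears flat_block_center; the job needs the smaller.

How it is judged:
By the outcome, as a careful person would: the job done as asked, in the order asked, and still so for the second after the job is handed in, with the robot touching nothing.
It also fails if it takes over 54 s, if anything falls off the work surface, if the arm or the gripper's body presses on something with over 40 N, if the wrist force passes 120 N, or if a joint passes its speed limit or range.

## Working session

There is one attempt and no reset: what is moved stays moved. The work goes in short steps, Python scripts to look and compute and a tool call to move; the robot and the scene stay as the last step left them, time stands still between calls to the robot, and variables do not carry over. Pictures are saved under pics/ and viewed, at most 10 in all, crops included, and the job is handed in when it is done.

Besides the shell and the picture viewer there is one more tool, called after "Call:" as a command line: name --argument value ..., lists and objects as JSON in quotes. play_rows: Moves the arm, as the interface text tells. Its arguments: {"type":"object","properties":{"translation":{"type":"array","items":{"type":"array","items":{"type":"number","minimum":-1,"maximum":1}}},"twist":{"type":"array","items":{"type":"array","items":{"type":"number","minimum":-1,"maximum":1}}},"gripper":{"type":"array","items":{"type":"number"}}},"required":["translation","twist","gripper"]}

```bash
mkdir -p pics; ls
python3 - <<'E'
from bench import robot
import cv2,numpy as np
for c in ("top","side"):
    im=robot.snapshot(c); cv2.imwrite(f"pics/{c}0.png",im[:,:,::-1])
    for n in ("tray","pocket_row","shelf_mid","cover_handle","sanding_block_center","square_block_center","flat_block_center","tape_roll_center"):
        try: print(c,n,[(np.round(d["centre"],3).tolist(),round(d["score"],2)) for d in robot.spot_point(n,c)][:4])
        except Exception as e: print(c,n,e)
o=robot.get_obs(); print({k:np.round(v,3).tolist() for k,v in o.items()})
E
```

```text
pics
top tray [([0.536, -0.128, 0.002], 0.84)]
top pocket_row [([0.569, -0.127, 0.061], 0.86), ([0.572, -0.123, 0.085], 0.56)]
top shelf_mid [([0.473, -0.136, 0.063], 0.88)]
top cover_handle [([0.575, -0.122, 0.086], 0.89)]
top sanding_block_center [([0.489, -0.289, 0.075], 0.72), ([0.812, -0.26, 0.011], 0.71), ([0.471, -0.136, 0.061], 0.22)]
top square_block_center [([0.483, -0.185, 0.083], 0.96), ([0.574, -0.124, 0.082], 0.22)]
top flat_block_center [([0.407, 0.201, 0.007], 0.93), ([0.457, 0.016, 0.067], 0.78)]
top tape_roll_center [([0.459, -0.075, 0.069], 0.66)]
side tray [([0.537, -0.132, -0.001], 0.61)]
side pocket_row [([0.565, -0.124, 0.059], 0.59)]
side shelf_mid [([0.474, -0.141, 0.063], 0.72)]
side cover_handle []
side sanding_block_center [([0.487, -0.288, 0.074], 0.87), ([0.81, -0.256, 0.013], 0.7)]
side square_block_center [([0.486, -0.184, 0.081], 0.77), ([0.475, -0.136, 0.062], 0.65)]
side flat_block_center [([0.407, 0.209, 0.013], 0.76), ([0.452, 0.012, 0.064], 0.72), ([0.536, -0.132, 0.0], 0.42)]
side tape_roll_center [([0.459, -0.079, 0.067], 0.64), ([0.566, -0.122, 0.057], 0.23)]
{'time': 0.9, 'joint_positions': [-1.373, 0.087, 1.371, -0.0, 1.684, -0.103], 'qvel': [-0.0, 0.002, 0.001, 0.0, -0.002, -0.0], 'joint_torque': [0.001, -34.003, -30.26, 0.072, 0.024, 0.0], 'tool_pos': [0.163, -0.525, 0.405], 'ee_rot': [3.141, 0.0, 0.301], 'wrist_force': [0.379, -0.062, -0.13], 'wrist_torque': [0.002, 0.036, 0.051], 'finger_force': 0.0, 'width': 0.094}
```

View pics/top0.png

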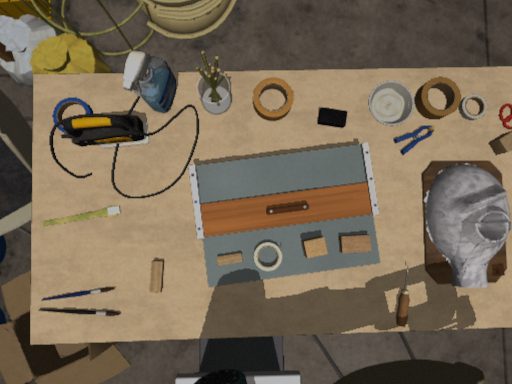

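View pics/side0.png

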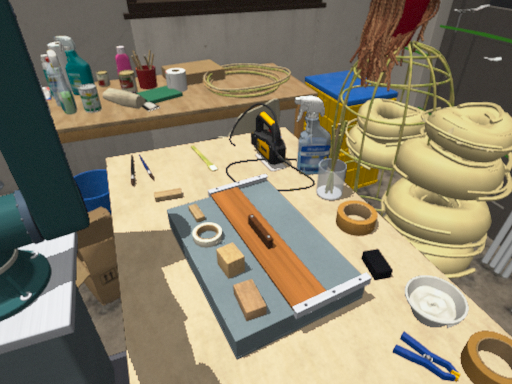

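The top view shows the tray at about (190–380, 140–285). Left to right on its shelf are the flat strip (230,258), tape (268,256), square block (315,246) and sanding block (356,243). The handle is at (288,207). The larger strip (157,275) and the black block (332,117) are decoys. I'll enlarge this area to get the tray corners.

Run:
```python
import cv2
im=cv2.imread("pics/top0.png")[130:295,180:390]
cv2.imwrite("pics/crop0.png",cv2.resize(im,None,fx=3.6,fy=3.6,interpolation=cv2.INTER_CUBIC))
```

```text
(no output)
```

View pics/crop0.png

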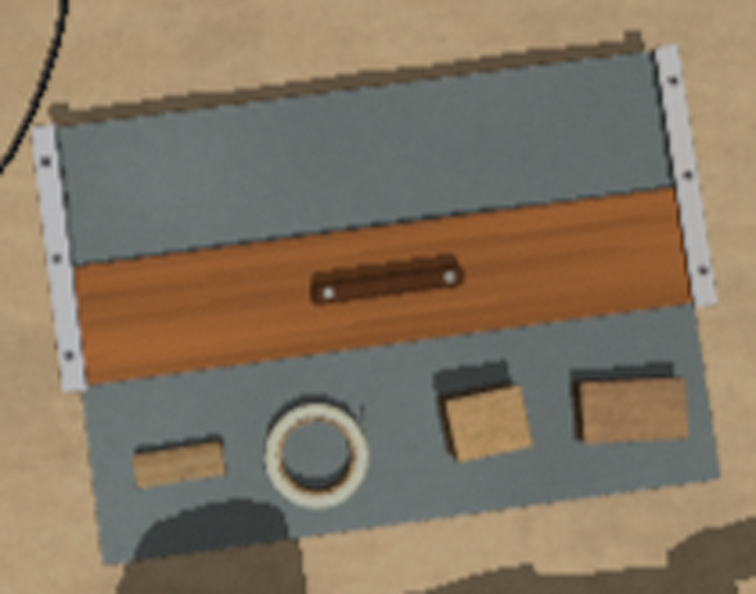

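The crop shows the tray corners, cover edges and block tops clearly, so I'll fit the poses from them.

```bash
cat > h.py <<'E'
import numpy as np,cv2
from bench import robot
from scipy.optimize import least_squares
def proj(P,c="top"):
    m=robot.camera_model(c); return cv2.projectPoints(np.asarray(P,float).reshape(-1,1,3),np.array(m["rvec"]),np.array(m["tvec"]),np.array(m["camera_matrix"]),None)[0].reshape(-1,2)
def full(p,off=(180,130),s=3.6): return (np.asarray(p,float)+.5)/s-.5+off
def ray(uv,z,c="top"):
    m=robot.camera_model(c);R=cv2.Rodrigues(np.array(m["rvec"],float))[0];t=np.array(m["tvec"],float).reshape(3);K=np.array(m["camera_matrix"])
    C=-R.T@t;d=(R.T@np.linalg.inv(K)@np.c_[np.asarray(uv).reshape(-1,2),np.ones(np.size(uv)//2)].T).T
    return C+d*((z-C[2])/d[:,2])[:,None]
def T(p,P): 
    x,y,a=p;c,s=np.cos(a),np.sin(a);P=np.asarray(P,float).reshape(-1,3);return np.c_[x+c*P[:,0]-s*P[:,1],y+s*P[:,0]+c*P[:,1],P[:,2]]
E
python3 - <<'E'
from h import *
px=full([(104,565),(719,477),(65,390),(33,126),(677,44),(716,302)])
M=np.array([(-123,212,60),(-123,-212,60),(-4,212,76),(175,212,76),(175,-212,76),(-4,-212,76)])/1000
r=least_squares(lambda p:(proj(T(p,M))-px).ravel(),[.535,-.13,-.1])
p=r.x;print("tray",p.round(4),"res px",r.fun.round(2))
inv=lambda W:np.c_[np.cos(p[2])*(W[:,0]-p[0])+np.sin(p[2])*(W[:,1]-p[1]),-np.sin(p[2])*(W[:,0]-p[0])+np.cos(p[2])*(W[:,1]-p[1])]*1000
print("cover",inv(ray(full([(85,384),(693,303),(675,187),(76,266)]),.070)).round(1).tolist())
print("handle",inv(ray(full([(312,282),(458,260),(460,283),(314,304)]),.098)).round(1).tolist())
for n,z,c in (("sand",.086,[(580,381),(684,376),(688,438),(583,442)]),("square",.105,[(444,401),(519,385),(531,444),(459,461)]),("flat",.074,[(133,458),(222,442),(226,474),(137,487)]),("tape",.078,[(317,455)]*4)):
    W=inv(ray(full(c),z)); print(n,W.mean(0).round(1),"size",np.linalg.norm(W[0]-W[1]).round(1),np.linalg.norm(W[1]-W[2]).round(1),"ang",np.degrees(np.arctan2(*(-(W[1]-W[0]+W[2]-W[3])))).round(1) if n!="tape" else "")
for n,P in (("pocket_row",(.035,0,.06)),("shelf_mid",(-.062,0,.06))): print(n,T(p,P).round(4))
E
```

```text
tray [ 0.5349 -0.1301  0.1193] res px [-0.57  0.03  0.83  0.35  3.39 -0.16  3.16 -0.77 -3.63 -0.01 -3.35  0.75]
cover [[-1.5, 207.2], [-2.2, -206.9], [77.4, -206.8], [77.5, 203.5]]
handle [[45.9, 49.4], [47.5, -47.4], [32.5, -46.6], [31.5, 50.1]]
sand [ -65.4 -151.3] size 69.6 40.8 ang 5.3
square [-58.9 -50.7] size 49.8 38.5 ang -4.7
flat [-62.7 151.4] size 59.8 21.2 ang -1.4
tape [-67.8  60.2] size 0.0 0.0 ang 
pocket_row [[ 0.5696 -0.126   0.06  ]]
shelf_mid [[ 0.4733 -0.1375  0.06  ]]
```

```bash
cat > g.py <<'E'
import sys
from h import *
P=(.5349,-.1301,.1193)
def where(o):
    x,y,z=o["tool_pos"];c,s=np.cos(P[2]),np.sin(P[2]);dx,dy=x-P[0],y-P[1]
    return np.array([c*dx+s*dy,-s*dx+c*dy,z-.199])*1000
o=robot.get_obs();w=where(o)
print("t",round(o["time"],2),"tray x,y,tipz mm",w.round(1),"rot",np.round(o["ee_rot"],4),"F",np.round(o["wrist_force"],1),"w",round(o["width"],3))
if len(sys.argv)>3:
    d=np.array(list(map(float,sys.argv[1:4])))-w
    print("total tool units",(d*[1,-1,-1]/40).round(2),"yaw units",-10*(P[2]-o["ee_rot"][2]))
E
python3 g.py 8 0 110
```

```text
t 0.9 tray x,y,tipz mm [-416.3 -348.1  205.7] rot [3.1414 0.     0.3008] F [ 0.4 -0.1 -0.1] w 0.094
total tool units [10.61 -8.7   2.39] yaw units 1.815246413267901
```

Call:
play_rows --translation '[[0,0,0],[0,0,0],[0.9,-0.74,0],[0.9,-0.74,0],[0.9,-0.74,0],[0.9,-0.74,0],[0.9,-0.74,0],[0.9,-0.74,0]]' --twist '[[0,0,0.9],[0,0,0.92],[0,0,0],[0,0,0],[0,0,0],[0,0,0],[0,0,0],[0,0,0]]' --gripper '[-0.4,-0.4,-0.4,-0.4,-0.4,-0.4,-0.4,-0.4]'

```text
time: 1.7
tool_pos: [0.3573, -0.3218, 0.4049]
ee_rot: [3.141, -0.0, 0.118]
wrist_force: [0.3, -0.9, -1.1]
width: 0.0333
finger_force: 0.0
```

```bash
python3 g.py 8 0 110
```

```text
t 1.7 tray x,y,tipz mm [-199.2 -169.2  205.9] rot [ 3.1408e+00 -5.0000e-04  1.1840e-01] F [ 0.3 -0.9 -1.1] w 0.033
total tool units [ 5.18 -4.23  2.4 ] yaw units -0.00895968963465596
```

Call:
play_rows --translation '[[0.9,-0.74,0],[0.9,-0.74,0],[0.9,-0.74,0],[0.9,-0.74,0],[0.9,-0.74,0],[0.68,-0.53,0.4],[0,0,1],[0,0,1]]' --twist '[[0,0,0],[0,0,0],[0,0,0],[0,0,0],[0,0,0],[0,0,0],[0,0,0],[0,0,0]]' --gripper '[-0.4,-0.4,-0.4,-0.4,-0.4,-0.4,-0.4,-0.4]'

```text
time: 2.5
tool_pos: [0.5431, -0.1296, 0.3086]
ee_rot: [3.14, -0.003, 0.122]
wrist_force: [0.5, 0.4, -0.5]
width: 0.0281
finger_force: 0.0
```

```bash
python3 g.py 8 0 78
python3 - <<'E'
from h import *
cv2.imwrite("pics/top1.png",cv2.resize(robot.snapshot("side")[150:350,150:380,::-1],None,fx=3,fy=3,interpolation=cv2.INTER_CUBIC))
E
```

```text
t 2.5 tray x,y,tipz mm [  8.2  -0.5 109.6] rot [ 3.1401e+00 -2.8000e-03  1.2150e-01] F [ 0.5  0.4 -0.5] w 0.028
total tool units [-0.01 -0.01  0.79] yaw units 0.022052069418465187
```

View pics/top1.png

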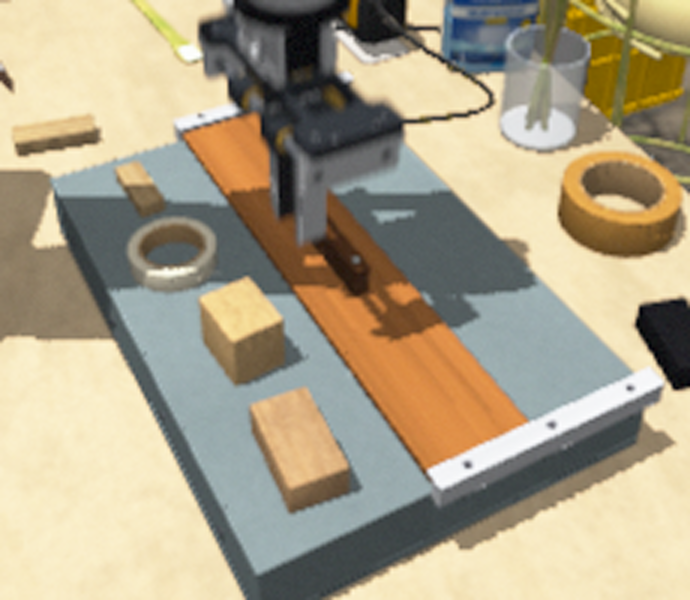

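The side view shows the fingers (about 310,230) just in front of the handle and above the cover. I'll lower them and push the cover back.

Call:
play_rows --translation '[[0,0,0.7],[0.3,0,0.06],[0.4,0,0],[0.4,0,0],[0.4,0,0],[0.4,0,0],[0.2,0,0],[0,0,0]]' --twist '[[0,0,0],[0,0,0],[0,0,0],[0,0,0],[0,0,0],[0,0,0],[0,0,0],[0,0,0]]' --gripper '[-0.4,-0.4,-0.4,-0.4,-0.4,-0.4,-0.4,-0.4]'

```text
time: 3.35
tool_pos: [0.6269, -0.1209, 0.2797]
ee_rot: [3.141, -0.003, 0.119]
wrist_force: [-0.4, 0.6, -0.2]
width: 0.0284
finger_force: 0.0
```

```bash
python3 g.py 99 0 78
python3 - <<'E'
from h import *
im=robot.snapshot("top")
for n in("spot_point",): print([(np.round(d["centre"],3).tolist(),round(d["score"],2)) for d in robot.spot_point("cover_handle","top")+robot.recognise("cover","top")])
E
```

```text
t 3.35 tray x,y,tipz mm [92.4 -1.8 80.7] rot [ 3.1407e+00 -2.6000e-03  1.1910e-01] F [-0.4  0.6 -0.2] w 0.028
total tool units [ 0.16 -0.05  0.07] yaw units -0.0019694971246501936
[([0.456, 0.015, 0.066], 0.35), ([0.545, -0.036, 0.063], 0.74), ([0.633, 0.015, 0.068], 0.64)]
```

Now I'll advance in small steps until the force shows the stop.

Call:
play_rows --translation '[[0.1,0,0],[0.06,0,0],[0.04,0,0],[0.04,0,0]]' --twist '[[0,0,0],[0,0,0],[0,0,0],[0,0,0]]' --gripper '[-0.4,-0.4,-0.4,-0.4]'

```text
time: 3.9
tool_pos: [0.633, -0.1202, 0.2789]
ee_rot: [-3.142, 0.009, 0.118]
wrist_force: [-13.0, 0.3, 8.9]
width: 0.028
finger_force: 6.7
```

```bash
python3 g.py 99 0 78
```

```text
t 3.9 tray x,y,tipz mm [98.6 -1.8 79.9] rot [-3.1415  0.0087  0.1183] F [-13.    0.3   8.9] w 0.028
total tool units [ 0.01 -0.05  0.05] yaw units -0.009863942802479791
```

The stop is reached, with 13 N at x≈98.6. I'll back off, lift, and go in front of the square block.

Call:
play_rows --translation '[[-0.25,0,0],[0,0,-1],[-0.4,0,-0.2],[-1,0.3,0],[-1,0.3,0],[-1,0.3,0],[-1,0.3,0],[-0.3,0.03,0]]' --twist '[[0,0,0],[0,0,0],[0,0,0],[0,0,0],[0,0,0],[0,0,0],[0,0,0],[0,0,0]]' --gripper '[-0.4,-0.4,-0.4,-0.4,-0.4,-0.4,-0.4,-0.4]'

```text
time: 4.7
tool_pos: [0.4415, -0.1929, 0.3263]
ee_rot: [3.141, -0.0, 0.116]
wrist_force: [-0.2, 0.2, -0.3]
width: 0.0282
finger_force: 0.0
```

```bash
python3 g.py -98 -51 64
```

```text
t 4.7 tray x,y,tipz mm [-100.2  -51.2  127.3] rot [ 3.1406e+00 -3.0000e-04  1.1590e-01] F [-0.2  0.2 -0.3] w 0.028
total tool units [ 0.05 -0.01  1.58] yaw units -0.03441136813438425
```

Call:
play_rows --translation '[[0,0,0.8],[0,0,0.77],[0.4,0,0],[0.4,0,0],[0.4,0,0],[0.4,0,0],[0.4,0,0],[0.4,0,0]]' --twist '[[0,0,0],[0,0,0],[0,0,0],[0,0,0],[0,0,0],[0,0,0],[0,0,0],[0,0,0]]' --gripper '[-0.4,-0.4,-0.4,-0.4,-0.4,-0.4,-0.4,-0.4]'

```text
time: 5.5
tool_pos: [0.5407, -0.1801, 0.2634]
ee_rot: [3.142, -0.002, 0.119]
wrist_force: [0.3, -0.3, 0.5]
width: 0.0283
finger_force: 0.0
```

```bash
python3 g.py 4 -51 64;  python3 - <<'E'
from h import *
cv2.imwrite("pics/s2.png",cv2.resize(robot.snapshot("side")[150:350,150:380,::-1],None,fx=3,fy=3,interpolation=cv2.INTER_CUBIC))
E
```

```text
t 5.5 tray x,y,tipz mm [ -0.2 -50.4  64.4] rot [ 3.1416e+00 -1.5000e-03  1.1910e-01] F [ 0.3 -0.3  0.5] w 0.028
total tool units [0.1  0.02 0.01] yaw units -0.002026723676813863
```

View pics/s2.png

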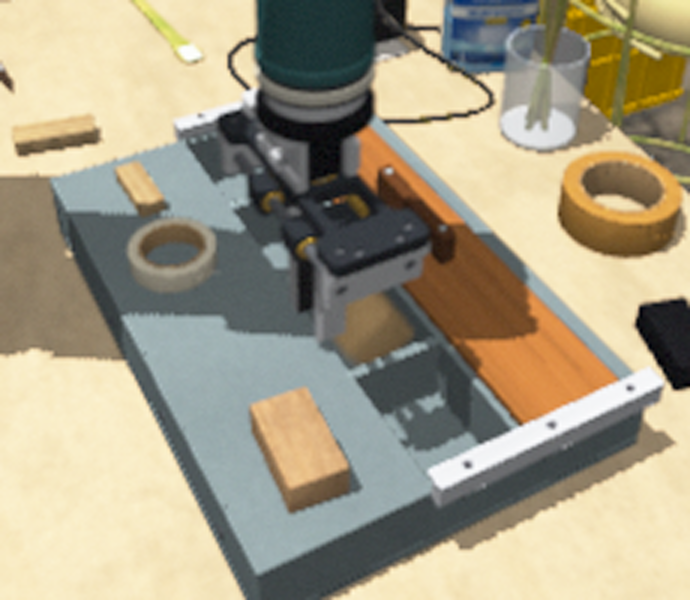

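The side view shows the square block (375,330) dropped into its pocket. The sanding block is next.

Call:
play_rows --translation '[[-0.2,0,-0.5],[-0.37,0.3,-0.7],[-0.7,0.7,0],[-0.7,0.7,0],[-0.6,0.7,0],[0,0.12,0.6],[0,0,0.58],[0,0,0]]' --twist '[[0,0,0],[0,0,0],[0,0,0],[0,0,0],[0,0,0],[0,0,0],[0,0,0],[0,0,0]]' --gripper '[-0.4,-0.4,-0.4,-0.4,-0.4,-0.4,-0.4,-0.4]'

```text
time: 6.35
tool_pos: [0.4483, -0.2925, 0.2609]
ee_rot: [-3.137, 0.004, 0.118]
wrist_force: [-0.3, 0.1, 0.3]
width: 0.028
finger_force: 0.0
```

```bash
python3 g.py 0 -151 64
```

```text
t 6.35 tray x,y,tipz mm [-105.3 -151.    61.9] rot [-3.1372  0.0038  0.1179] F [-0.3  0.1  0.3] w 0.028
total tool units [ 2.63  0.   -0.05] yaw units -0.013595571429519254
```

Call:
play_rows --translation '[[0.38,0,-0.04],[0.38,0,0],[0.38,0,0],[0.38,0,0],[0.38,0,0],[0.38,0,0],[0.38,0,0],[0,0,0]]' --twist '[[0,0,0],[0,0,0],[0,0,0],[0,0,0],[0,0,0],[0,0,0],[0,0,0],[0,0,0]]' --gripper '[-0.4,-0.4,-0.4,-0.4,-0.4,-0.4,-0.4,-0.4]'

```text
time: 7.15
tool_pos: [0.5572, -0.2795, 0.2668]
ee_rot: [3.141, -0.002, 0.121]
wrist_force: [-0.3, -0.1, 0.6]
width: 0.0282
finger_force: 0.0
```

```bash
python3 g.py 0 -151 64;  python3 - <<'E'
from h import *
cv2.imwrite("pics/s3.png",cv2.resize(robot.snapshot("side")[150:350,150:380,::-1],None,fx=3,fy=3,interpolation=cv2.INTER_CUBIC))
E
```

```text
t 7.15 tray x,y,tipz mm [   4.4 -150.9   67.8] rot [ 3.1405e+00 -2.3000e-03  1.2130e-01] F [-0.3 -0.1  0.6] w 0.028
total tool units [-0.11  0.    0.09] yaw units 0.020031120907697125
```

View pics/s3.png

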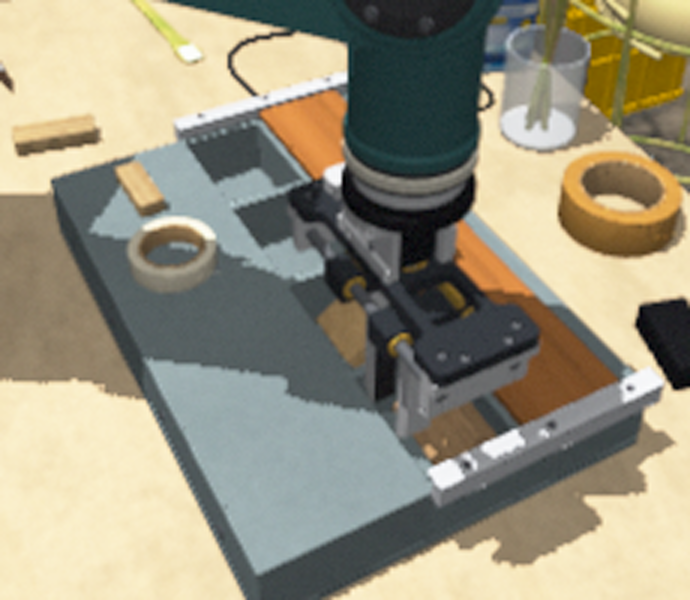

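The side view shows the sanding block dropped in (455,430), the square block in its pocket (345,325) and the tape undisturbed. Next I'll travel to the flat strip.

Call:
play_rows --translation '[[-0.2,0,-0.85],[-0.31,-1,0],[-0.31,-1,0],[-0.31,-1,0],[-0.31,-1,0],[-0.31,-1,0],[-0.31,-1,0],[-0.31,-1,0]]' --twist '[[0,0,0],[0,0,0],[0,0,0],[0,0,0],[0,0,0],[0,0,0],[0,0,0],[0,0,0]]' --gripper '[-0.4,-0.4,-0.4,-0.4,-0.4,-0.4,-0.4,-0.4]'

```text
time: 8.0
tool_pos: [0.4263, -0.0123, 0.3003]
ee_rot: [3.141, -0.001, 0.118]
wrist_force: [0.2, 0.0, 0.5]
width: 0.0282
finger_force: 0.0
```

```bash
python3 g.py -93 151.5 64
python3 - <<'E'
from h import *
p=(.5349,-.1301,.1193)
im=robot.snapshot("top")
cv2.imwrite("pics/t4.png",cv2.resize(im[130:295,180:390,::-1],None,fx=3.6,fy=3.6,interpolation=cv2.INTER_CUBIC))
E
```

```text
t 8.0 tray x,y,tipz mm [-93.8 129.9 101.3] rot [ 3.1412e+00 -1.0000e-03  1.1820e-01] F [0.2 0.  0.5] w 0.028
total tool units [ 0.02 -0.54  0.93] yaw units -0.010857123636994065
```

View pics/t4.png

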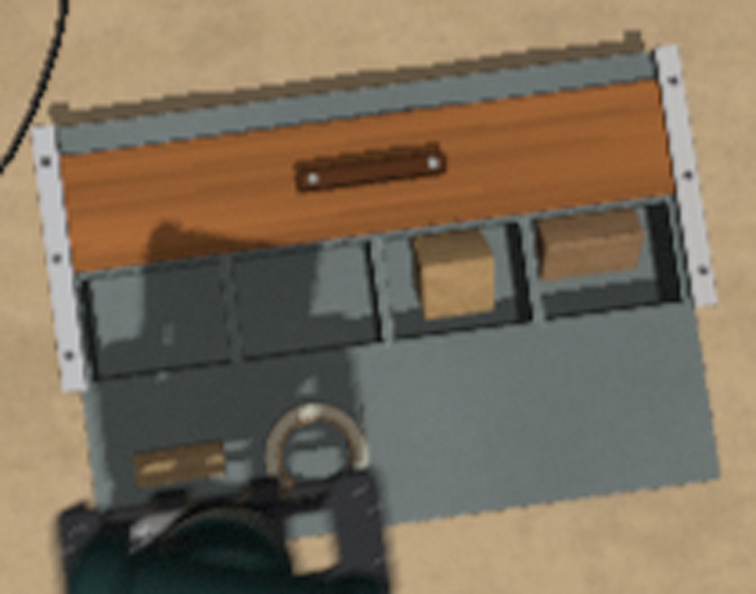

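The top view shows the cover fully back and the square and sanding blocks in their pockets. The square block leans on the rear wall, so I'll press it flat later. First I'll push the flat strip (180,460).

Call:
play_rows --translation '[[0,-0.54,0.4],[0,0,0.51],[0,0,0],[0.46,0,0],[0.46,0,0],[0.46,0,0],[0.46,0,0],[0.46,0,0]]' --twist '[[0,0,0],[0,0,0],[0,0,0],[0,0,0],[0,0,0],[0,0,0],[0,0,0],[0,0,0]]' --gripper '[-0.4,-0.4,-0.4,-0.4,-0.4,-0.4,-0.4,-0.4]'

```text
time: 8.85
tool_pos: [0.5176, 0.0181, 0.2647]
ee_rot: [3.141, -0.001, 0.118]
wrist_force: [0.3, -0.4, 0.2]
width: 0.0285
finger_force: 0.0
```

```bash
python3 g.py 6 151.5 66
```

```text
t 8.85 tray x,y,tipz mm [  0.4 149.2  65.7] rot [ 3.141e+00 -1.200e-03  1.178e-01] F [ 0.3 -0.4  0.2] w 0.029
total tool units [ 0.14 -0.06 -0.01] yaw units -0.014986422973651131
```

Call:
play_rows --translation '[[0.15,0,0],[0,0,-1],[0.23,1,0],[0.23,1,0],[0.23,1,0],[0.23,1,0],[0.23,1,0],[0,0,0]]' --twist '[[0,0,0],[0,0,0],[0,0,0],[0,0,0],[0,0,0],[0,0,0],[0,0,0],[0,0,0]]' --gripper '[-0.4,-0.4,-0.4,-0.4,-1,-1,-1,-1]'

```text
time: 9.65
tool_pos: [0.592, -0.1786, 0.3037]
ee_rot: [3.139, -0.0, 0.113]
wrist_force: [-0.0, 0.6, -0.2]
width: 0.0015
finger_force: 0.0
```

```bash
python3 g.py 52 -55 64
python3 - <<'E'
from h import *
a=robot.snapshot("side")[170:330,190:370,::-1]; b=robot.snapshot("top")[130:295,180:390,::-1]
f=lambda i,w,h:cv2.resize(i,(w,h),interpolation=cv2.INTER_CUBIC)
cv2.imwrite("pics/st5.png",np.hstack([f(a,400,356),f(b,400,314)[:356] if 0 else cv2.copyMakeBorder(f(b,400,314),0,42,0,0,cv2.BORDER_CONSTANT)]))
E
```

```text
t 9.65 tray x,y,tipz mm [ 51.  -54.9 104.7] rot [ 3.1391 -0.      0.1129] F [-0.   0.6 -0.2] w 0.001
total tool units [0.03 0.   1.02] yaw units -0.0639598128078038
```

View pics/st5.png

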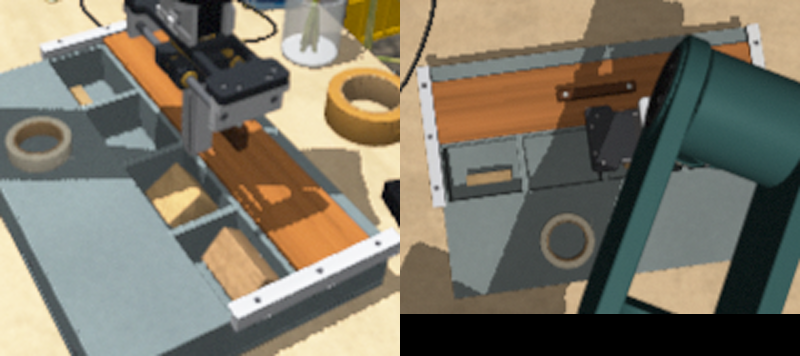

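The side view shows the flat strip lying in its pocket (80,93). The square (180,195) and sanding (240,255) blocks lean on the rear wall. I'll press the square block down gently.

Call:
play_rows --translation '[[0,0,0.9],[0,0,0.15],[0,0,0.15],[0,0,0.1]]' --twist '[[0,0,0],[0,0,0],[0,0,0],[0,0,0]]' --gripper '[-1,-1,-1,-1]'

```text
time: 10.15
tool_pos: [0.5929, -0.1726, 0.2631]
ee_rot: [3.136, -0.01, 0.121]
wrist_force: [-10.3, 3.4, 43.2]
width: 0.0006
finger_force: 21.8
```

```bash
python3 g.py 52 -55 50
```

```text
t 10.15 tray x,y,tipz mm [ 52.6 -49.1  64.1] rot [ 3.1359 -0.0103  0.1207] F [-10.3   3.4  43.2] w 0.001
total tool units [-0.01  0.15  0.35] yaw units 0.014301086481409292
```

The press jams at 43 N, so pressing harder won't help. I'll lift, move aside and look. The plan is to grip the block's sides lightly inside the pocket and slide it off the rear wall.

Call:
play_rows --translation '[[0,0,-0.6],[0,0,-1],[-1,0,0],[-1,0,0],[-1,-0.8,0],[-0.5,-0.8,0],[0,-0.8,0],[0,-0.3,0]]' --twist '[[0,0,0],[0,0,0],[0,0,0],[0,0,0],[0,0,0],[0,0,0],[0,0,0],[0,0,0]]' --gripper '[-1,-1,0.3,0.3,0.3,0.3,0.3,0.3]'

```text
time: 10.95
tool_pos: [0.4393, -0.0807, 0.3157]
ee_rot: [-3.141, -0.0, 0.122]
wrist_force: [0.2, -0.2, -1.0]
width: 0.0449
finger_force: 0.0
```

```bash
python3 g.py 35 -51 45
python3 - <<'E'
from h import *
p=(.5349,-.1301,.1193)
a=robot.snapshot("side")[190:330,200:370,::-1]; t=robot.snapshot("top"); b=t[180:240,240:390,::-1]
inv=lambda W:(np.array([[np.cos(p[2]),np.sin(p[2])],[-np.sin(p[2]),np.cos(p[2])]])@(np.array(W)[:2]-p[:2])*1000).round(1),
for n in("square_block_center","sanding_block_center","flat_block_center","cover_handle"):
  for c in("top","side"):
    print(n,c,[(inv(d["centre"])[0].tolist(),round(d["centre"][2]*1e3),round(d["score"],2)) for d in robot.spot_point(n,c)][:2])
f=lambda i,s:cv2.resize(i,None,fx=s,fy=s,interpolation=cv2.INTER_CUBIC)
A=f(a,2);B=f(b,5);cv2.imwrite("pics/st6.png",np.vstack([cv2.copyMakeBorder(A,0,0,0,750-A.shape[1],cv2.BORDER_CONSTANT),B]))
E
```

```text
t 10.95 tray x,y,tipz mm [-89.1  60.4 116.7] rot [-3.1406 -0.      0.122 ] F [ 0.2 -0.2 -1. ] w 0.045
total tool units [3.1  2.79 1.79] yaw units 0.026773622533055735Traceback (most recent call last):
  File "<stdin>", line 7, in <module>
TypeError: 'tuple' object is not callable
```

Run:
```python
from h import *
p=(.5349,-.1301,.1193)
a=robot.snapshot("side")[190:330,200:370,::-1]; t=robot.snapshot("top"); b=t[180:240,240:390,::-1]
cv2.imwrite("pics/raw_t6.png",t[:,:,::-1])
inv=lambda W:(np.array([[np.cos(p[2]),np.sin(p[2])],[-np.sin(p[2]),np.cos(p[2])]])@(np.array(W)[:2]-p[:2])*1000).round(1)
for n in("square_block_center","sanding_block_center","flat_block_center","cover_handle"):
  for c in("top","side"):
    print(n,c,[(inv(d["centre"]).tolist(),round(d["centre"][2]*1e3),round(d["score"],2)) for d in robot.spot_point(n,c)][:2])
f=lambda i,s:cv2.resize(i,None,fx=s,fy=s,interpolation=cv2.INTER_CUBIC)
A=f(a,2);B=f(b,5);cv2.imwrite("pics/st6.png",np.vstack([cv2.copyMakeBorder(A,0,0,0,750-A.shape[1],cv2.BORDER_CONSTANT),B]))
```

```text
square_block_center top [([42.5, -49.4], 34, 0.81)]
square_block_center side [([42.0, -50.2], 36, 0.91)]
sanding_block_center top [([263.1, -160.1], 13, 0.74), ([49.6, -153.9], 31, 0.56)]
sanding_block_center side [([261.3, -158.1], 12, 0.83), ([48.3, -150.4], 32, 0.69)]
flat_block_center top [([-88.0, 348.2], 10, 0.81), ([20.5, 152.1], 19, 0.71)]
flat_block_center side [([-88.8, 348.8], 13, 0.85), ([22.7, 152.8], 17, 0.63)]
cover_handle top [([115.0, -1.2], 85, 0.81), ([22.8, 152.5], 22, 0.2)]
cover_handle side [([113.7, 5.7], 84, 0.75)]
```

View pics/st6.png

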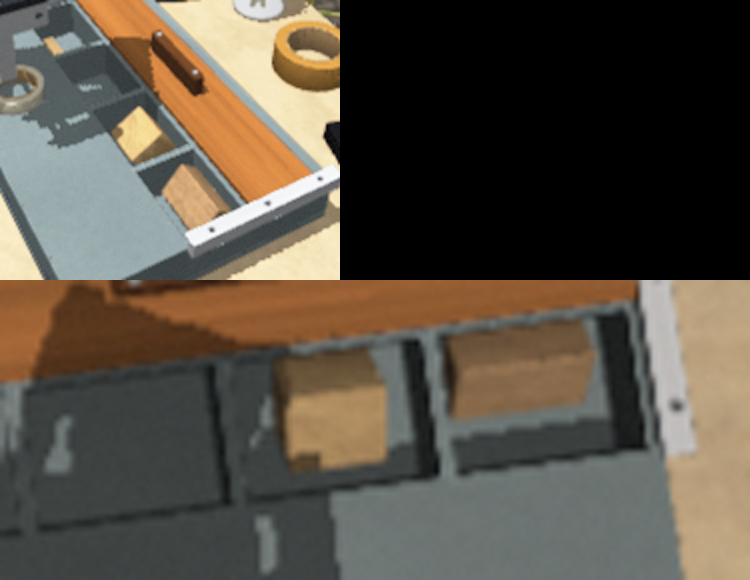

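The image and networks agree that the square block is pitched about 65°, resting on the rear wall with its centre near (42,-50,35) in tray mm. I'll move over it with the opening at about 62 mm.

Call:
play_rows --translation '[[0.82,0.7,0],[0.82,0.7,0],[0.82,0.7,0],[0.82,0.69,0],[0,0,0.8],[0,0,0]]' --twist '[[0,0,0],[0,0,0],[0,0,0],[0,0,0],[0,0,0],[0,0,0]]' --gripper '[0.33,0.33,0.33,0.33,0.33,0.33]'

```text
time: 12.2
tool_pos: [0.5841, -0.1793, 0.278]
ee_rot: [-3.137, 0.009, 0.118]
wrist_force: [-0.7, 0.4, -0.6]
width: 0.062
finger_force: 0.0
```

```bash
python3 g.py 41 -51 27
```

```text
t 12.2 tray x,y,tipz mm [ 43.  -54.7  79. ] rot [-3.1367  0.0089  0.118 ] F [-0.7  0.4 -0.6] w 0.062
total tool units [-0.05 -0.09  1.3 ] yaw units -0.013430170069173436
```

Call:
play_rows --translation '[[-0.05,-0.09,0],[0,0,0.3],[0,0,0.4],[0,0,0.3],[0,0,0.3],[0,0,0]]' --twist '[[0,0,0],[0,0,0],[0,0,0],[0,0,0],[0,0,0],[0,0,0]]' --gripper '[0.33,0.33,0.33,0.33,0.33,0.33]'

```text
time: 12.8
tool_pos: [0.5814, -0.175, 0.2294]
ee_rot: [-3.14, 0.003, 0.119]
wrist_force: [-1.4, -0.5, 0.4]
width: 0.0626
finger_force: 0.0
```

```bash
python3 g.py 41 -51 27
```

```text
t 12.8 tray x,y,tipz mm [ 40.8 -50.1  30.4] rot [-3.1399  0.0033  0.1191] F [-1.4 -0.5  0.4] w 0.063
total tool units [0.01 0.02 0.09] yaw units -0.0024421112308785353
```

In without contact. Next I close, slide back 12 mm and release.

Call:
play_rows --translation '[[0,0,0],[0,0,0],[0,0,0],[-0.1,0,0],[-0.1,0,0],[-0.1,0,0],[0,0,0]]' --twist '[[0,0,0],[0,0,0],[0,0,0],[0,0,0],[0,0,0],[0,0,0],[0,0,0]]' --gripper '[-0.1,-0.1,-0.1,-0.1,-0.1,-0.1,-0.1]'

```text
time: 13.5
tool_pos: [0.571, -0.177, 0.2325]
ee_rot: [3.14, -0.006, 0.119]
wrist_force: [4.3, 0.4, -0.7]
width: 0.0496
finger_force: 30.0
```

```bash
python3 g.py 30 -51 27
```

```text
t 13.5 tray x,y,tipz mm [ 30.3 -50.8  33.5] rot [ 3.1404 -0.0059  0.1186] F [ 4.3  0.4 -0.7] w 0.05
total tool units [-0.01  0.    0.16] yaw units -0.007283760542400736
```

Call:
play_rows --translation '[[0,0,0],[0,0,0],[0,0,0],[0,0,-0.5],[0,0,-1],[0,0,-0.8],[-1,-0.7,0],[-1,-0.7,0]]' --twist '[[0,0,0],[0,0,0],[0,0,0],[0,0,0],[0,0,0],[0,0,0],[0,0,0],[0,0,0]]' --gripper '[0.33,0.33,0.33,0.33,0.33,0.33,0.33,0.33]'

```text
time: 14.3
tool_pos: [0.484, -0.131, 0.3245]
ee_rot: [3.14, -0.002, 0.118]
wrist_force: [0.2, -0.7, 0.5]
width: 0.0625
finger_force: 0.0
```

```bash
python3 g.py 20 -51 64
python3 - <<'E'
from h import *
p=(.5349,-.1301,.1193)
a=robot.snapshot("side"); t=robot.snapshot("top")
inv=lambda W:(np.array([[np.cos(p[2]),np.sin(p[2])],[-np.sin(p[2]),np.cos(p[2])]])@(np.array(W)[:2]-p[:2])*1000).round(1)
for n in("square_block_center","sanding_block_center"):
  for c in("top","side"):
    print(n,c,[(inv(d["centre"]).tolist(),round(d["centre"][2]*1e3),round(d["score"],2)) for d in robot.spot_point(n,c)+robot.recognise(n,c)][:4])
f=lambda i,s:cv2.resize(i,None,fx=s,fy=s,interpolation=cv2.INTER_CUBIC)
cv2.imwrite("pics/a7.png",f(a[190:330,200:370,::-1],3));cv2.imwrite("pics/b7.png",f(t[180:240,240:390,::-1],5))
# brightness profile down the square block's column in top view
k=f(t[180:240,240:390],5); print(k[40:220:6,330].sum(1).tolist())
o=f(cv2.imread("pics/raw_t6.png")[180:240,240:390],5); print(o[40:220:6,330].astype(int).sum(1).tolist())
E
```

```text
t 14.3 tray x,y,tipz mm [-50.6   5.2 125.5] rot [ 3.1405e+00 -1.5000e-03  1.1800e-01] F [ 0.2 -0.7  0.5] w 0.062
total tool units [1.77 1.4  1.54] yaw units -0.012500752814184474
square_block_center top [([48.6, -50.4], 27, 0.55), ([50.0, -46.4], 49, 0.8)]
square_block_center side [([50.4, -52.7], 25, 0.68), ([42.6, -54.8], 48, 0.74)]
sanding_block_center top [([52.6, -152.7], 30, 0.92), ([259.7, -160.4], 15, 0.57), ([49.9, -148.2], 42, 0.77), ([257.0, -157.0], 26, 0.56)]
sanding_block_center side [([45.9, -149.0], 30, 0.95), ([257.5, -159.5], 8, 0.75), ([249.7, -167.5], 23, 0.83), ([43.3, -149.5], 42, 0.8)]
[168, 164, 152, 161, 185, 179, 223, 233, 235, 236, 237, 236, 234, 237, 237, 227, 235, 242, 231, 230, 210, 187, 194, 200, 204, 201, 204, 203, 147, 173]
[288, 278, 255, 276, 310, 193, 190, 216, 236, 245, 254, 259, 351, 413, 419, 420, 414, 408, 404, 407, 403, 397, 401, 394, 374, 239, 199, 201, 152, 226]
```

The square block now lies flat, with its centre at z≈27 mm and its top at ≈48 mm, under the cover's underside at 62 mm. The tilted sanding block can reach 56 mm at most, so it clears as well. Next I'll go behind the handle.

Call:
play_rows --translation '[[0.9,0.13,0],[0.9,0,0],[0.9,0,0],[0.9,0,0],[0.9,0,0],[0.27,0,0],[0,0,0],[0,0,0]]' --twist '[[0,0,0],[0,0,0],[0,0,0],[0,0,0],[0,0,0],[0,0,0],[0,0,0],[0,0,0]]' --gripper '[-0.4,-0.4,-0.4,-0.4,-0.4,-0.4,-0.4,-0.4]'

```text
time: 15.6
tool_pos: [0.6745, -0.1136, 0.3227]
ee_rot: [-3.141, 0.001, 0.119]
wrist_force: [0.2, 0.6, 0.3]
width: 0.0284
finger_force: 0.0
```

```bash
python3 g.py 140 0 79
```

```text
t 15.6 tray x,y,tipz mm [140.6  -0.2 123.7] rot [-3.1414e+00  1.3000e-03  1.1880e-01] F [0.2 0.6 0.3] w 0.028
total tool units [-0.01 -0.01  1.12] yaw units -0.004948841920349584
```

Call:
play_rows --translation '[[0,0,0.6],[0,0,0.5],[-0.3,0,0],[-0.35,0,0],[-0.35,0,0],[-0.35,0,0],[-0.35,0,0],[-0.3,0,0]]' --twist '[[0,0,0],[0,0,0],[0,0,0],[0,0,0],[0,0,0],[0,0,0],[0,0,0],[0,0,0]]' --gripper '[-0.4,-0.4,-0.4,-0.4,-0.4,-0.4,-0.4,-0.4]'

```text
time: 16.4
tool_pos: [0.5936, -0.1231, 0.2799]
ee_rot: [3.141, -0.002, 0.118]
wrist_force: [1.3, -0.4, -1.1]
width: 0.0283
finger_force: 1.0
```

```bash
python3 g.py 51 0 79
```

```text
t 16.4 tray x,y,tipz mm [59.1 -0.  80.9] rot [ 3.1414e+00 -1.7000e-03  1.1820e-01] F [ 1.3 -0.4 -1.1] w 0.028
total tool units [-0.2  -0.    0.05] yaw units -0.01079758386975091
```

Call:
play_rows --translation '[[-0.12,0,0],[-0.06,0,0],[-0.04,0,0],[-0.04,0,0]]' --twist '[[0,0,0],[0,0,0],[0,0,0],[0,0,0]]' --gripper '[-0.4,-0.4,-0.4,-0.4]'

```text
time: 16.8
tool_pos: [0.5855, -0.124, 0.2801]
ee_rot: [3.141, -0.005, 0.119]
wrist_force: [7.4, 1.2, -1.8]
width: 0.0285
finger_force: 3.7
```

```bash
python3 g.py 51 0 79
```

```text
t 16.8 tray x,y,tipz mm [50.9  0.  81.1] rot [ 3.1409 -0.0047  0.1189] F [ 7.4  1.2 -1.8] w 0.029
total tool units [0.   0.   0.05] yaw units -0.004024975532619796
```

Call:
play_rows --translation '[[-0.06,0,0],[0,0,0]]' --twist '[[0,0,0],[0,0,0]]' --gripper '[-0.4,-0.4]'

```text
time: 17.0
tool_pos: [0.5845, -0.1241, 0.2802]
ee_rot: [3.141, -0.01, 0.119]
wrist_force: [11.4, 1.9, -3.6]
width: 0.0284
finger_force: 5.4
```

Call:
play_rows --translation '[[0.3,0,0],[0,0,-1],[0,0,-1],[-0.9,0.7,-0.3],[-0.9,0.7,0],[-0.9,0.7,0],[-0.9,0.7,0],[-0.9,0.7,0]]' --twist '[[0,0,0],[0,0,0],[0,0,0],[0,0,0],[0,0,0],[0,0,0],[0,0,0],[0,0,0]]' --gripper '[-0.4,-0.4,-0.4,-0.4,-0.4,-0.4,-0.4,-0.4]'

```text
time: 17.8
tool_pos: [0.4306, -0.2843, 0.3715]
ee_rot: [-3.141, 0.002, 0.119]
wrist_force: [1.0, 0.1, 1.0]
width: 0.0284
finger_force: 0.0
```

Call:
play_rows --translation '[[-0.9,0.7,0],[-0.9,0.7,0],[0,0,0]]' --twist '[[0,0,0],[0,0,0],[0,0,0]]' --gripper '[-0.4,-0.4,-0.4]'

```text
time: 18.1
tool_pos: [0.3639, -0.3506, 0.3714]
ee_rot: [3.141, 0.003, 0.111]
wrist_force: [0.9, -0.0, -0.0]
width: 0.028
finger_force: 0.0
```

```bash
python3 g.py
python3 - <<'E'
from h import *
p=(.5349,-.1301,.1193)
a=robot.snapshot("side"); t=robot.snapshot("top")
inv=lambda W:(np.array([[np.cos(p[2]),np.sin(p[2])],[-np.sin(p[2]),np.cos(p[2])]])@(np.array(W)[:2]-p[:2])*1000).round(1)
for n in("cover_handle","tape_roll_center"):
  for c in("top","side"):
    print(n,c,[(inv(d["centre"]).tolist(),round(d["centre"][2]*1e3),round(d["score"],2)) for d in robot.spot_point(n,c)][:2])
cv2.imwrite("pics/fin.png",cv2.resize(t[130:295,180:390,::-1],None,fx=3.6,fy=3.6,interpolation=cv2.INTER_CUBIC))
E
```

```text
t 18.1 tray x,y,tipz mm [-196.1 -198.6  172.4] rot [3.1412 0.0035 0.1113] F [ 0.9 -0.  -0. ] w 0.028
cover_handle top [([36.1, 1.4], 82, 0.72)]
cover_handle side [([35.3, 1.4], 86, 0.71)]
tape_roll_center top [([-68.2, 63.4], 71, 0.64)]
tape_roll_center side [([-68.6, 58.0], 64, 0.72)]
```

View pics/fin.png

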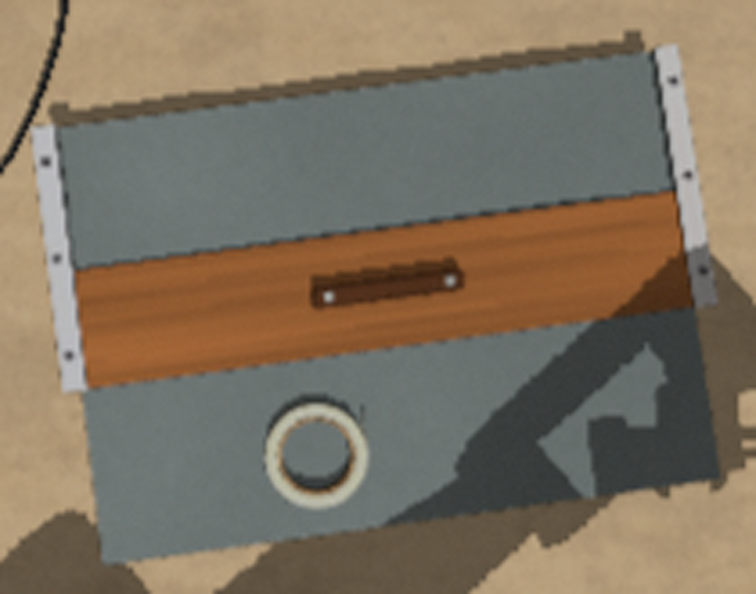

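The cover is fully shut with the handle at tray x≈36 mm. The tape is still at (317,455), and the shelf is otherwise empty. Handing the job in.

```bash
python3 -c "
from bench import robot
print(robot.close_job())"
```

```text
the job is handed in; nothing more can be done
None
```

The job is handed in at about 18 s: the three blocks are each in their own pocket, the tape is where it was and the cover is fully shut; the square block dropped in tilted, so I gripped it inside its pocket and slid it about 10 mm until it lay flat.

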